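# Gauge the thickness of a glazed brick strip

## Robot

A 6-joint arm with a two-finger parallel gripper is mounted at the origin on the work surface. World frame = base frame: x ahead of the robot, y to its left, z up, the work surface at z = 0. Lengths are in m, angles in rad, forces in N, time in s.
With the tool pointing down it reaches from about 0.425 to 0.95 m from the base axis. Payload 3.5 kg.
Tool frame: the origin (TCP) lies at the very end of the fingers, on their centre line; the grasp point (between the pads) lies 19 mm behind it (ctrl.pinch_z is the distance from the TCP to the grasp point, in m); z points along the fingers, y is the line along which they close (so a half turn about z gives the same grasp; the last joint's range is limited). The gripper opens to 85 mm and grips with 20 to 120 N. Pads are 22 mm wide; open, the fingers measure 114 mm over their backs; the gripper's body (76 mm by 85 mm) begins 54 mm behind the grasp point. The pads swing forward as they close: fully open they stand 13 mm farther back than shut.
Start: joints at [-1.426, 0.286, 1.577, -0, 1.279, -0.15], TCP at [0.196, -0.646, 0.231] pointing down, gripper open.
Joint ranges: [-2.77, 2.77], [-0.9, 2.22], [0.21, 2.48], [-1.53, 4.67], [0.24, 2.81], [-2.84, 2.84]. Speed limits (rad/s): [2.79, 2.79, 3.14, 3.14, 3.14, 3.14].

## Interface

Orientations are given as a unit quaternion [x, y, z, w].
In Python, from plant import ctrl gives the robot as it stands. The module is installed in compiled form; this text tells all that it offers.
- The arm moves only by the shell command python3 -m crank 'ROWS' [OPENING] [FORCE]. ROWS is JSON, a list of rows, each a list of 6 numbers: the shift along the tool's x, y, z in cm, then the turn, a rotation vector about the tool's x, y, z in rad. In form: [[tx, ty, tz, rx, ry, rz], ...]. A call has 1 to 10 rows; each row is the pose to reach, as a shift and turn from the pose commanded when the call began, along the tool's axes at that moment; what a row does not reach only later rows make up. A row lasts 1/10 s, in which the tool goes at most 50 mm and 8.59 degrees, less where a joint would pass 70% of its speed; a pose out of reach is approached as far as the arm can. A call with a gripper value outside its range is refused whole. OPENING is the opening, from 0 (shut) to 1 (fully open), set as the call begins (- or left out, the last holds). The fingers move at their own pace and stop on an object; FORCE is the grip in N (left out, the last holds). Time passes only in rows, so rows that repeat a pose let the fingers close. It gives the time, the measured TCP pose, the force, the opening and the grip force at its end, in the units of the state.
- ctrl.get_state(): the state, without advancing time (a new reading comes with each control period).
- ctrl.read_camera(name): name is "scene" or "side" or "wrist"; returns (picture, depth): 400x640x3 uint8, blue, green, red; 400x640 float32, m along the optical axis (not along the pixel's ray), 0 where there is no reading.
- ctrl.camera_info(name): a dict with "K" (3x3 intrinsics, pixels), "origin" and "orientation" of the camera in the world. Camera axes: x right, y down, z forward; pixel columns grow to the right and rows downward; lengths in m; the calibration is good to about 2 mm. A picture is of the moment at which its call begins: read the wrist's pose just before it. camera_info takes no time and is no camera call; for the wrist camera it gives the pose at the moment of the call.
- ctrl.sign_off(): hands the job in; it is judged then, once.
The state is a dict: "time": time; "qpos": joint angles; "dq": joint speeds; "joint_efforts": joint torques, N m; "eef_pos": TCP position; "tcp_rot": TCP orientation; "contact_force": force on the tool from outside, world axes, zero at the start; "wrist_torque": the same for the moment, N m; "opening": opening from 0.0 (shut) to 1.0 (fully open); "finger_force": force on a finger pad.
Only numpy, scipy, OpenCV 4.12 (cv2) and the standard library are available. Lean on these libraries where they do the work, as an engineer would, in place of code of your own. Each camera call takes 0.05 s, during which the arm holds its last target. There are 200 camera calls.

## Task

Check the thickness of the glazed brick strip on the bench gauge: first slide the strip along its channel, under the raised foot, until it is against the end stop; then push the gauge's head down its column until it rests on the stop collar, so that the sprung foot bears on the strip. Leave the head down and the strip flat against the stop, and do not disturb the tile stack, the hammer or the pot.

Things in the scene. Friction and masses are not known exactly. Their poses are not given: they have to be found in the camera images.
- gauge: Fixed bench gauge; origin on the table, straight below the foot. Steel bed x -50..95, y -240..90, 20 mm high. Two rails 8 mm high on it make a channel 56 mm wide along its y axis (x -28..28, y -210..60), closed at +y by the end stop. Column 20 mm thick at x 70, y 0, top 168 mm above the table; stop collar on it, top 60 mm above the table, limits the head.
- end_stop (a point): Middle of the foot of the end stop's face, on the bed's top (20 mm above the table), at gauge x = 0, y = +60. The stop is a bar 72 mm long, 16 mm high and 16 mm thick; axes as the gauge's.
- strip: Loose terracotta brick strip with a white glazed top, 50 mm (x) by 150 mm (y) by 22 mm (z), about 0.3 kg, lying flat in the channel on the bed, 40 to 110 mm short of the end stop. Origin: centre of its underside; it is home when its +y end touches the end stop (origin 75 mm from the stop's face).
- head (a joint): Slide of the gauge's head on the column, m: 0 = fully up, 0.05 = down on the stop collar (starts 0 to 0.015). Stays where it is left; takes about 5 N down on its pad. The head is a grey block 40 x 40 x 50 mm on an arm from the column, its underside 110 mm above the table when up, 60 mm when down.
- head_pad (a point): Centre of the top of the black round press pad on the head, 36 mm in diameter, 12 mm high, straight above the foot; 172 mm above the table when the head is fully up, 122 mm when down.
- foot (a joint): Sprung slide of the foot in the head, in m: 0 = hanging free, grows to 0.02 as the foot is pushed up into the head by the part below it (spring about 1 to 5 N). With the head down on its collar it reads the height above the bed less 10 mm: 0.012 for this strip.
- foot_face (a point): Centre of the underside of the round steel foot, 20 mm in diameter, hanging 30 mm below the head's underside when free.
- tile_stack: Bystander: stack of four blue glazed tiles, about 100 x 100 x 48 mm. Origin: centre of its underside.
- hammer: Bystander: hammer lying on the table, origin under its middle.
- pot: Bystander: terracotta cup 80 mm wide, 85 mm high. Origin: centre of its underside.
Not all that is in view belongs to the job. What is shaped like the strip but purple or turquoise is not meant.

How it is judged:
By the outcome, as a careful person would: the job done as asked, in the order asked, and still so for the second after the job is handed in, with the robot touching nothing.
It also fails if it takes over 42 s, if anything falls off the work surface, if the arm or the gripper's body presses on something with over 40 N, if the wrist force passes 120 N, or if a joint passes its speed limit or range.

## Working session

There is one attempt and no reset: what is moved stays moved. The work goes in short steps, Python scripts to look and compute and a shell command to move; the robot and the scene stay as the last step left them, time stands still between calls to the robot, and variables do not carry over. Pictures are saved under pics/ and viewed, at most 10 in all, crops included, and the job is handed in when it is done.

```bash
mkdir -p pics; cat > h.py <<'E'
import numpy as np,cv2
from scipy.spatial.transform import Rotation as R
from plant import ctrl
def grab(n):
    i=ctrl.camera_info(n); im,d=ctrl.read_camera(n); return im,d,i
def cloud(d,i):
    K=np.array(i["K"]); v,u=np.mgrid[:d.shape[0],:d.shape[1]]
    p=np.stack([(u-K[0,2])/K[0,0]*d,(v-K[1,2])/K[1,1]*d,d],-1)
    o=np.array(i["orientation"]); r=R.from_quat(o) if o.size==4 else R.from_matrix(o)
    w=p@r.as_matrix().T+np.array(i["origin"]); w[d<=0]=np.nan; return w
E
python3 - <<'E'
from h import *
s=ctrl.get_state();print(s)
for n in("scene","side"):
    im,d,i=grab(n);cv2.imwrite(f"pics/{n}0.png",im);np.savez(f"pics/{n}0.npz",im=im,w=cloud(d,i));print(n,i)
E
```

```text
{'time': 0.0, 'qpos': array([-1.42602062e+00,  2.87173547e-01,  1.57816137e+00,  7.66654665e-06,
        1.27857136e+00, -1.50028862e-01]), 'dq': array([-0.00110236, -0.00164182,  0.00044952, -0.00123718,  0.00031435,
       -0.00071262]), 'joint_efforts': array([-4.05894398e-04, -4.05981624e+01, -2.92628825e+01, -1.49699686e-04,
        5.82716981e-03,  7.15258039e-06]), 'eef_pos': array([ 0.19604082, -0.64523287,  0.22995037]), 'tcp_rot': array([ 9.89155440e-01,  1.46867892e-01,  6.70790839e-06, -1.15679369e-03]), 'contact_force': array([-0.37548659, -0.81504063, -0.36649805]), 'wrist_torque': array([-0.03295296, -0.02602472, -0.05167787]), 'finger_force': 0.0, 'opening': 1.0011611369967417}
scene {'K': array([[440.66272551,   0.        , 326.70534435],
       [  0.        , 440.66272551, 194.96482959],
       [  0.        ,   0.        ,   1.        ]]), 'origin': array([1.04540248, 0.8017885 , 1.07947672]), 'orientation': array([ 0.23871375,  0.88722246, -0.38034915, -0.10576663])}
side {'K': array([[506.10559862,   0.        , 325.03801371],
       [  0.        , 506.10559862, 194.6867007 ],
       [  0.        ,   0.        ,   1.        ]]), 'origin': array([ 0.20504504, -1.2386873 ,  1.24799561]), 'orientation': array([ 0.90591589, -0.13086679,  0.06247451, -0.39785327])}
```

View pics/scene0.png

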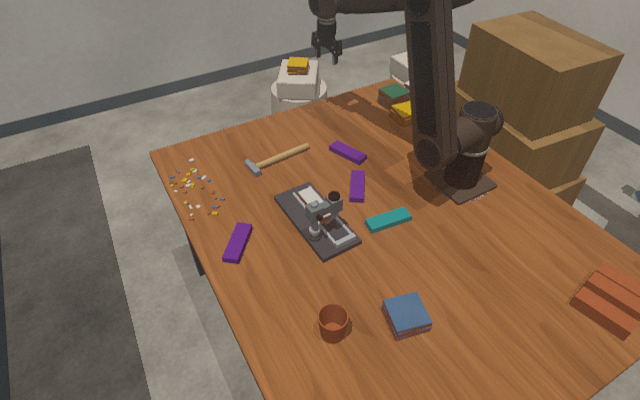

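View pics/side0.png

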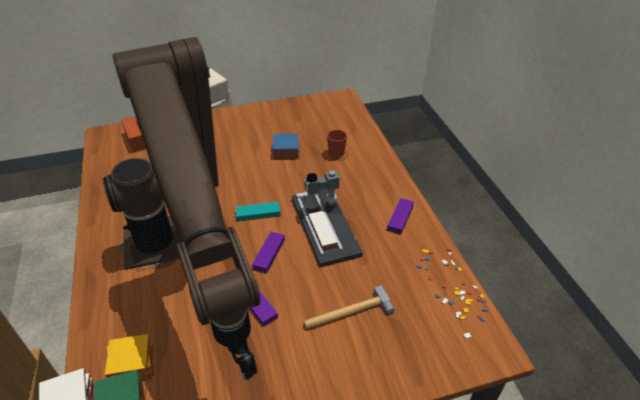

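The gauge is at scene (318,218) and side (326,220). The only white-glazed strip lies in its channel, at scene (308,196) and side (322,230). The purple pieces, scene (347,152), (357,186), (237,242), and the turquoise one (388,219) are decoys lying loose on the table. Next I confirm this in a crop and measure.

```bash
python3 - <<'E'
from h import *
A=np.load("pics/scene0.npz");B=np.load("pics/side0.npz")
c1=cv2.resize(A["im"][170:270,262:372],None,fx=4,fy=4,interpolation=cv2.INTER_CUBIC)
c2=cv2.resize(B["im"][165:275,275:370],None,fx=3.6,fy=3.6,interpolation=cv2.INTER_CUBIC)
h=max(c1.shape[0],c2.shape[0]);o=np.zeros((h,c1.shape[1]+c2.shape[1],3),np.uint8)
o[:c1.shape[0],:c1.shape[1]]=c1;o[:c2.shape[0],c1.shape[1]:]=c2;cv2.imwrite("pics/crop.png",o);print(o.shape)
for n,D,(r0,r1,c0,c1) in(("scene",A,(170,270,262,372)),("side",B,(165,275,275,370))):
    im=D["im"][r0:r1,c0:c1].astype(int);w=D["w"][r0:r1,c0:c1]
    z=w[...,2]
    for nm,m in (("bed",(z>.012)&(z<.06)&(abs(w[...,0]-np.nanmedian(w[...,0]))<.3)),("strip",(im.min(-1)>150)&(z>.03)&(z<.056)),("padtop",(z>.15)&(z<.19)&(im.max(-1)<60))):
        p=w[m]; 
        if len(p)<4: print(n,nm,len(p));continue
        r=cv2.minAreaRect(p[:,:2].astype(np.float32)*1000)
        print(n,nm,len(p),"med",np.median(p,0).round(4),"z",np.percentile(p[:,2],[5,50,95]).round(4),"rect",np.round(r[0],1),np.round(r[1],1),round(r[2],1))
    print(np.histogram(z[z>.005],np.arange(.005,.2,.01))[0])
E
```

```text
(400, 782, 3)
scene bed 3191 med [ 0.5613 -0.064   0.0213] z [0.0161 0.0213 0.0422] rect [463.5 -93.7] [346.8 335. ] 1.6
scene strip 322 med [ 0.5385 -0.1513  0.0406] z [0.0318 0.0406 0.0456] rect [541.9 -74. ] [ 72.2 268.7] 2.7
scene padtop 61 med [ 0.5407 -0.01    0.1697] z [0.1608 0.1697 0.173 ] rect [539.  -12.1] [31.8 29.6] 39.3
[ 367 2318  418  297   46   56   12   30   20    1   29   73   89  126
  119  162  117    1    0]
side bed 3187 med [ 0.5495 -0.1215  0.0231] z [0.0162 0.0231 0.0453] rect [504.  -90.9] [338.7 270.7] 89.3
side strip 583 med [ 0.5373 -0.1297  0.0429] z [0.0325 0.0429 0.0481] rect [536.1 -79.6] [ 69.6 282.7] 2.0
side padtop 104 med [ 0.5352 -0.0285  0.1668] z [0.1506 0.1668 0.174 ] rect [565.8 -22.8] [35.9 99.2] 88.7
[ 887 1843  635  449  157   41   14   25   21   10   26   72   79   92
   96  141   92    1    0]
```

View pics/crop.png

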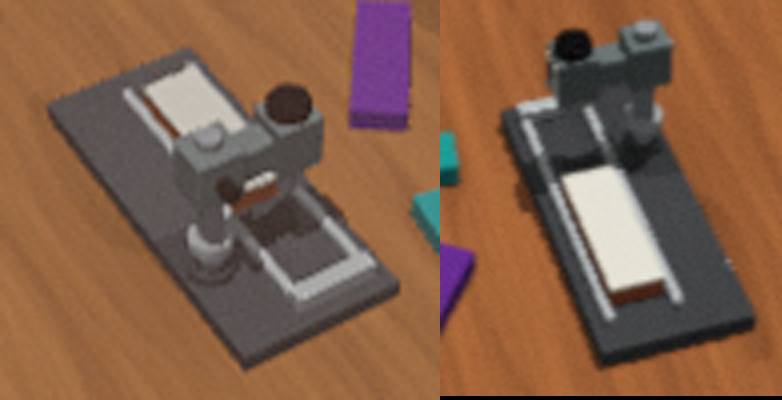

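The crop confirms it: a white-topped terracotta strip between the rails, with its near (−y) end exposed. The end stop is at the far end, crop (330,285), and the column is on the side away from the robot. Next I fit the poses more cleanly.

```bash
cat > fit.py <<'E'
from h import *
from scipy.optimize import minimize
def comp(m,seed=None):
    n,l,s,c=cv2.connectedComponentsWithStats(m.astype(np.uint8),connectivity=4)
    return l==1+s[1:,4].argmax()
def rep(name,p):
    r=cv2.minAreaRect(p[:,:2].astype(np.float32)*1000)
    b=cv2.boxPoints(r); print(name,len(p),"z",np.percentile(p[:,2],[10,50,90]).round(4),"c",np.round(r[0],1),"size",np.round(r[1],1),"ang",round(r[2],2));return r
E
python3 - <<'E'
from fit import *
for n,(r0,r1,c0,c1) in(("scene",(165,275,255,375)),("side",(165,275,275,370))):
    D=np.load(f"pics/{n}0.npz");im=D["im"][r0:r1,c0:c1].astype(int);w=D["w"][r0:r1,c0:c1];z=w[...,2]
    hsv=cv2.cvtColor(D["im"],cv2.COLOR_BGR2HSV)[r0:r1,c0:c1]
    st=comp((im.min(-1)>165)&(z>.036)&(z<.052)); rep(n+" strip",w[st])
    bed=comp((z>.012)&(hsv[...,1]<90)); rep(n+" bed+", w[bed]); rep(n+" bed",w[bed&(z<.03)])
    pad=comp((im.max(-1)<70)&(z>.155)&(z<.185)); rep(n+" pad",w[pad])
    p=w[pad]; print(p[:,2].max(), np.median(p[p[:,2]>np.percentile(p[:,2],50)],0))
    ra=comp((im.min(-1)>110)&(z>.02)&(z<.04)&(w[...,1]>0)); rep(n+" stop",w[ra])
E
```

```text
scene strip 202 z [0.0392 0.0422 0.0452] c [ 541.5 -162.5] size [50.1 85. ] ang 4.3
scene bed+ 3348 z [0.0175 0.0227 0.1455] c [562.5 -89.4] size [148.6 331.9] ang 1.57
scene bed 2153 z [0.0167 0.0204 0.0253] c [562.5 -89.4] size [148.6 331.9] ang 1.57
scene pad 84 z [0.1627 0.1695 0.1725] c [539.1 -12.3] size [31.9 29.7] ang 36.95
0.17585692495428817 [ 0.53972996 -0.0118563   0.17106561]
scene stop 169 z [0.026  0.0332 0.0376] c [534.6  30.6] size [77.2 59.4] ang 0.69
side strip 497 z [0.0399 0.0433 0.0472] c [ 539.3 -134.3] size [ 54.2 151.6] ang 3.3
side bed+ 3529 z [0.0182 0.0254 0.1392] c [560.3 -92.1] size [146.2 336.6] ang 1.8
side bed 2121 z [0.017  0.0215 0.0266] c [560.3 -92.1] size [146.2 336.6] ang 1.8
side pad 90 z [0.1566 0.1687 0.1733] c [533.7 -20.8] size [34.  37.2] ang 3.36
0.17524907089291086 [ 0.53421842 -0.02303566  0.17157319]
side stop 34 z [0.0328 0.0355 0.0388] c [517.1  52.9] size [36.2 21. ] ang 2.11
```

Gauge fit: origin ≈ (0.537, −0.016), yaw ≈ +1.7°. The strip's +y end is about 103 mm short of the stop, within 40–110, and its top is at z ≈ 0.043. These agree with the text. Next I move behind the strip's −y end, fingers shut.

```bash
python3 -m crank '[[4,-2.5,0,0,0,0.03],[8,-5,0,0,0,0.06],[12,-7.5,0,0,0,0.1],[16,-10,0,0,0,0.13],[20,-12.5,0,0,0,0.16],[24,-15,0,0,0,0.19],[28,-17.5,0,0,0,0.22],[32,-20,0,0,0,0.24],[36,-22.5,0,0,0,0.265],[40,-25,0,0,0,0.265]]' 0 40 && python3 -m crank '[[3,-2,0,0,0,0]]' >/dev/null; python3 - <<'E'
from fit import *
s=ctrl.get_state();print(s["time"],s["eef_pos"],s["tcp_rot"],s["opening"],s["contact_force"])
im,d,i=grab("wrist");cv2.imwrite("pics/wrist1.png",im);np.savez("pics/wrist1.npz",im=im,w=cloud(d,i));print(i["origin"])
E
```

```text
time: 1.1
eef_pos: [0.507, -0.2886, 0.2309]
tcp_rot: [1.0, 0.015, -0.0, -0.0]
contact_force: [1.5, -0.7, -0.2]
opening: 0.001
finger_force: 0.0
1.2 [ 0.53651771 -0.26657535  0.23083212] [ 9.99875448e-01  1.57677641e-02 -3.91845072e-04 -5.59275230e-04] -0.00155090057483909 [ 0.25620669 -0.69585046 -0.09172186]
[ 0.61693224 -0.26422285  0.37246834]
```

View pics/wrist1.png

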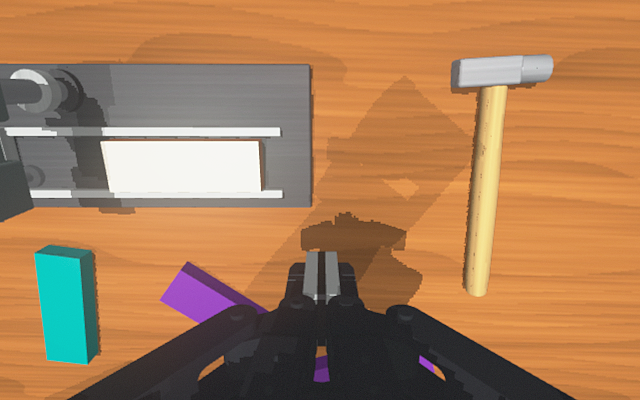

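The wrist view shows the strip's exposed end at px (262,165), the rail ends at (281,132) and (282,194), the bed's −y edge at (311,135), and the hammer well clear at (490,180).

```bash
python3 - <<'E'
from fit import *
D=np.load("pics/wrist1.npz");im=D["im"].astype(int);w=D["w"];z=w[...,2]
st=comp((im.min(-1)>200)&(z>.036)&(z<.052)); rep("strip",w[st]); print("end y",np.percentile(w[st][:,1],1))
p=w[st]; e=p[p[:,1]<p[:,1].min()+.01]; print("end mean x",(e[:,0].min()+e[:,0].max())/2)
bed=(im.max(-1)<140)&(z>.012)&(z<.025)&(w[...,1]>-.3); bed=comp(bed); rep("bed",w[bed])
for u in(200,250,275):
    c=[v for v in range(100,215) if .024<z[v,u]<.033]; print(u,[(v,w[v,u].round(4)) for v in c[::3]])
E
```

```text
strip 7832 z [0.0403 0.0412 0.0422] c [ 539.  -130.9] size [ 51.2 150.6] ang 1.4
end y -0.20437509871538595
end mean x 0.540938694917809
bed 18792 z [0.0182 0.0192 0.0202] c [561.8 -99.2] size [143.1 311.5] ang 1.77
200 [(128, array([ 0.5755, -0.146 ,  0.0259])), (131, array([ 0.5729, -0.1466,  0.0281])), (134, array([ 0.5699, -0.146 ,  0.0272])), (192, array([ 0.51  , -0.1413,  0.0268])), (195, array([ 0.5071, -0.1414,  0.0281]))]
250 [(128, array([ 0.5772, -0.1954,  0.027 ])), (131, array([ 0.5743, -0.1953,  0.027 ])), (134, array([ 0.5715, -0.1954,  0.028 ])), (193, array([ 0.5108, -0.1934,  0.0279])), (196, array([ 0.5073, -0.1931,  0.027 ]))]
275 [(128, array([ 0.578 , -0.2199,  0.0272])), (131, array([ 0.5752, -0.22  ,  0.028 ])), (134, array([ 0.572 , -0.2197,  0.0262])), (191, array([ 0.5136, -0.2193,  0.0273])), (194, array([ 0.5102, -0.2192,  0.0267])), (197, array([ 0.5073, -0.2193,  0.0279]))]
```

```bash
python3 -m crank '[[0,0,0,0,0,0],[0,0,0,0,0,0]]'; python3 -c "
from h import *
s=ctrl.get_state();print(s['eef_pos'],R.from_quat(s['tcp_rot']).as_matrix().round(4),(R.from_quat(s['tcp_rot']).as_matrix().T@(np.array([.543,-.24,.025])-s['eef_pos'])*100).round(2))"
```

```text
time: 1.45
eef_pos: [0.5352, -0.2695, 0.2307]
tcp_rot: [1.0, 0.015, -0.001, -0.0]
contact_force: [-1.3, 0.4, -0.4]
opening: -0.004
finger_force: 0.0
[ 0.53516617 -0.26952194  0.23070468] [[ 9.995e-01  3.020e-02 -1.300e-03]
 [ 3.020e-02 -9.995e-01  3.000e-04]
 [-1.300e-03 -4.000e-04 -1.000e+00]] [ 0.9  -2.92 20.57]
```

```bash
python3 -m crank '[[0.4,-1.4,3,0,0,0],[0.9,-2.9,6,0,0,0],[0.9,-2.9,9,0,0,0],[0.9,-2.9,12,0,0,0],[0.9,-2.9,15,0,0,0],[0.9,-2.9,17.5,0,0,0],[0.9,-2.9,19.5,0,0,0],[0.9,-2.9,20.5,0,0,0],[0.9,-2.9,20.5,0,0,0],[0.9,-2.9,20.5,0,0,0]]'; python3 - <<'E'
from fit import *
im,d,i=grab("wrist");cv2.imwrite("pics/wrist2.png",im)
E
```

```text
time: 2.45
eef_pos: [0.5439, -0.2412, 0.0272]
tcp_rot: [1.0, 0.014, 0.0, 0.0]
contact_force: [-0.2, 0.7, 0.4]
opening: -0.0
finger_force: 0.0
```

View pics/wrist2.png

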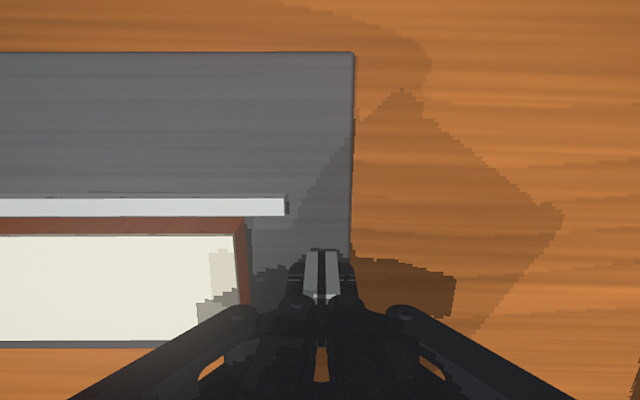

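The shut fingers, px (322,280), sit behind the strip's end, px (245,265), in the channel with about a 2 cm gap. I push along tool −y (gauge +y).

```bash
python3 -m crank '[[0,-1,0,0,0,0],[0,-1.6,0,0,0,0],[0,-2.2,0,0,0,0],[0,-2.8,0,0,0,0],[0,-3.4,0,0,0,0],[0,-4,0,0,0,0],[0,-4.6,0,0,0,0],[0,-5.2,0,0,0,0],[0,-5.6,0,0,0,0],[0,-6,0,0,0,0]]'; python3 -m crank '[[0,-0.6,0,0,0,0],[0,-1.2,0,0,0,0],[0,-1.8,0,0,0,0],[0,-2.4,0,0,0,0],[0,-3,0,0,0,0],[0,-3.5,0,0,0,0],[0,-4,0,0,0,0],[0,-4.4,0,0,0,0],[0,-4.7,0,0,0,0],[0,-4.8,0,0,0,0]]'; python3 -m crank '[[0,-0.1,0,0,0,0],[0,-0.2,0,0,0,0],[0,-0.3,0,0,0,0],[0,-0.4,0,0,0,0],[0,-0.5,0,0,0,0]]'
```

```text
time: 3.5
eef_pos: [0.5421, -0.1801, 0.0265]
tcp_rot: [1.0, 0.015, 0.0, 0.0]
contact_force: [0.0, -3.3, 1.6]
opening: 0.003
finger_force: 1.7
time: 4.5
eef_pos: [0.5404, -0.1319, 0.0262]
tcp_rot: [1.0, 0.015, -0.0, -0.0]
contact_force: [0.2, -3.5, 2.2]
opening: -0.0
finger_force: 1.6
time: 5.0
eef_pos: [0.5403, -0.1272, 0.0262]
tcp_rot: [1.0, 0.015, -0.0, -0.0]
contact_force: [0.1, -2.7, 2.3]
opening: 0.001
finger_force: 1.5
```

```bash
python3 -m crank '[[0,-0.1,0,0,0,0],[0,-0.2,0,0,0,0],[0,-0.3,0,0,0,0],[0,-0.4,0,0,0,0],[0,-0.5,0,0,0,0]]'; python3 -m crank '[[0,-0.1,0,0,0,0],[0,-0.2,0,0,0,0]]';python3 -m crank '[[0,-0.1,0,0,0,0],[0,-0.2,0,0,0,0]]'
```

```text
time: 5.5
eef_pos: [0.5401, -0.1221, 0.0262]
tcp_rot: [1.0, 0.015, -0.0, -0.0]
contact_force: [-0.2, -2.1, 1.3]
opening: 0.001
finger_force: 1.3
time: 5.7
eef_pos: [0.5401, -0.1202, 0.0262]
tcp_rot: [1.0, 0.015, -0.0, -0.0]
contact_force: [-0.1, -2.3, 0.2]
opening: 0.001
finger_force: 1.2
time: 5.9
eef_pos: [0.5401, -0.1187, 0.0263]
tcp_rot: [1.0, 0.015, -0.0, 0.001]
contact_force: [-1.0, -6.7, -0.2]
opening: -0.002
finger_force: 3.1
```

```bash
python3 -m crank '[[0,-0.1,0,0,0,0],[0,-0.1,0,0,0,0]]'; python3 - <<'E'
from fit import *
im,d,i=grab("side");im2,d2,i2=grab("scene")
w=cloud(d,i)[165:275,275:370];z=w[...,2];a=im[165:275,275:370].astype(int)
st=comp((a.min(-1)>165)&(z>.036)&(z<.052)); rep("strip",w[st])
c1=cv2.resize(im[160:270,275:370],None,fx=3.6,fy=3.6,interpolation=cv2.INTER_CUBIC);c2=cv2.resize(im2[160:265,262:372],None,fx=3.6,fy=3.6,interpolation=cv2.INTER_CUBIC)
o=np.zeros((400,c1.shape[1]+c2.shape[1],3),np.uint8);o[:c1.shape[0],:c1.shape[1]]=c1;o[:c2.shape[0],c1.shape[1]:]=c2
cv2.imwrite("pics/home.png",o)
E
```

```text
time: 6.1
eef_pos: [0.5401, -0.1187, 0.0263]
tcp_rot: [1.0, 0.016, 0.0, 0.001]
contact_force: [-0.6, -7.2, -1.6]
opening: -0.001
finger_force: 3.6
strip 82 z [0.0386 0.0425 0.0474] c [521.2  25.6] size [32.3 66. ] ang 8.64
```

View pics/home.png

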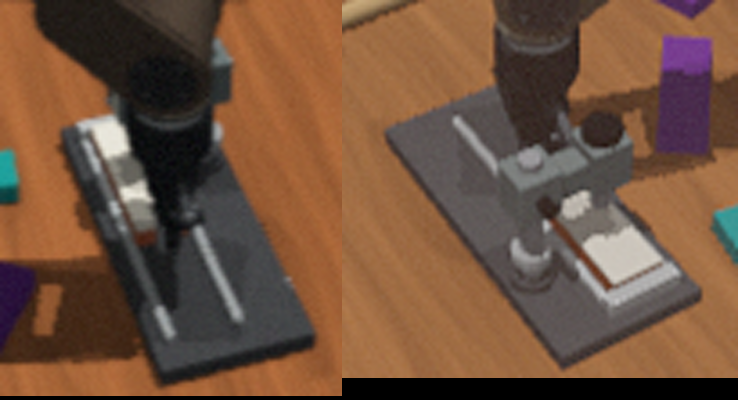

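The strip has stalled against the stop: about 7 N, finger position within 2 mm of prediction, and the view shows its end at the stop bar, crop (640,285). I back off and rise over the pad.

```bash
python3 -m crank '[[0,1,0,0,0,0],[0,2,0,0,0,0],[0,3,0,0,0,0],[0,3,-3,0,0,0],[0,3,-7,0,0,0],[0,3,-11,0,0,0],[0,3,-15,0,0,0],[0,3,-19,0,0,0],[0,3,-22,0,0,0],[0,3,-22,0,0,0]]'; python3 -m crank '[[0,0,0,0,0,0]]'; python3 - <<'E'
from fit import *
s=ctrl.get_state();im,d,i=grab("wrist");cv2.imwrite("pics/wrist3.png",im);w=cloud(d,i);np.savez("pics/wrist3.npz",im=im,w=w);z=w[...,2]
print(s["eef_pos"],(R.from_quat(s['tcp_rot']).as_matrix().T@(np.array([.537,-.0155,.2])-s['eef_pos'])*100).round(2))
m=(w[...,1]>-.06)&(w[...,1]<.04)&(w[...,0]>.49)&(w[...,0]<.56)&(z>.14)&(z<.185)
if m.any():
    t=m&(im.max(-1)<70)&(z>.14); 
    if t.sum()>5: t=comp(t); rep("pad",w[t])
st=comp((im.min(-1)>180)&(z>.036)&(z<.052)); rep("strip",w[st])
E
```

```text
time: 7.2
eef_pos: [0.5435, -0.1488, 0.2527]
tcp_rot: [1.0, 0.015, 0.005, 0.002]
contact_force: [0.0, -0.7, -0.1]
opening: -0.001
finger_force: 0.0
time: 7.3
eef_pos: [0.5411, -0.1477, 0.2469]
tcp_rot: [1.0, 0.015, 0.001, 0.0]
contact_force: [-0.4, -0.1, -0.3]
opening: -0.001
finger_force: 0.0
[ 0.54113204 -0.14767206  0.24687988] [ -0.03 -13.22   4.69]
pad 88 z [0.16   0.1616 0.1667] c [549.  -25.4] size [22.8  4.9] ang 51.35
strip 3219 z [0.0403 0.0413 0.0422] c [536.4 -57. ] size [51. 98.] ang 1.55
```

View pics/wrist3.png

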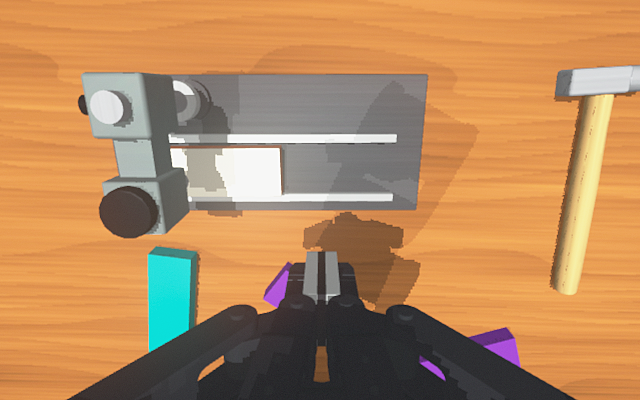

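The wrist view shows the black pad at px (129,212) and the strip's near end at (282,170), seated. I measure the pad.

```bash
python3 - <<'E'
from fit import *
D=np.load("pics/wrist3.npz");im=D["im"].astype(int);w=D["w"];z=w[...,2]
b=np.zeros(z.shape,bool);b[180:245,90:165]=1
t=comp(b&(im.max(-1)<75)&(z>.12)); p=w[t]; top=np.percentile(p[:,2],80);print(top,np.percentile(p[:,2],[10,50,90]))
q=p[p[:,2]>top-.005]; rep("padtop",q); print(np.round(cv2.minEnclosingCircle(q[:,:2].astype(np.float32)*1000)[0],1))
st=(im.min(-1)>180)&(z>.036)&(z<.052); st=comp(st); print("end y",np.percentile(w[st][:,1],1))
E
```

```text
0.16786385134079926 [0.1609119  0.16515703 0.16862348]
padtop 294 z [0.1633 0.1663 0.169 ] c [541.7 -24.2] size [34.4 16.3] ang 29.96
[537.9 -17.5]
end y -0.10480152129963412
```

```bash
python3 -m crank '[[0,-3,0,0,0,0],[0,-6,0,0,0,0],[0,-9,0,0,0,0],[0,-11.5,0,0,0,0],[0,-13,0,0,0,0],[0,-13.1,0,0,0,0],[0,-13.1,2,0,0,0],[0,-13.1,4,0,0,0],[0,-13.1,6,0,0,0],[0,-13.1,6,0,0,0]]'; python3 -m crank '[[0,0,0.4,0,0,0],[0,0,0.8,0,0,0],[0,0,1.2,0,0,0],[0,0,1.6,0,0,0],[0,0,2,0,0,0]]'
```

```text
time: 8.35
eef_pos: [0.5347, -0.017, 0.1822]
tcp_rot: [1.0, 0.014, -0.004, -0.001]
contact_force: [-1.4, 0.7, -0.4]
opening: -0.002
finger_force: 0.0
time: 8.85
eef_pos: [0.5375, -0.0166, 0.1669]
tcp_rot: [1.0, 0.015, 0.001, 0.0]
contact_force: [-0.5, -0.3, 2.2]
opening: -0.002
finger_force: 1.2
```

Touching the pad at z ≈ 0.167, as measured. I push down to about 0.122.

```bash
python3 -m crank '[[0,0,0.5,0,0,0],[0,0,1,0,0,0],[0,0,1.5,0,0,0],[0,0,2,0,0,0],[0,0,2.5,0,0,0],[0,0,3,0,0,0],[0,0,3.3,0,0,0],[0,0,3.6,0,0,0],[0,0,3.9,0,0,0],[0,0,4,0,0,0]]'; python3 -m crank '[[0,0,0.1,0,0,0],[0,0,0.2,0,0,0],[0,0,0.3,0,0,0],[0,0,0.4,0,0,0]]'; python3 -m crank '[[0,0,0.1,0,0,0],[0,0,0.1,0,0,0]]'
```

```text
time: 9.85
eef_pos: [0.5373, -0.0164, 0.1265]
tcp_rot: [1.0, 0.015, 0.0, 0.0]
contact_force: [-0.3, -1.2, 5.3]
opening: 0.003
finger_force: 2.6
time: 10.25
eef_pos: [0.5373, -0.0165, 0.1229]
tcp_rot: [1.0, 0.015, 0.0, 0.0]
contact_force: [-1.0, -0.8, 6.2]
opening: -0.003
finger_force: 2.9
time: 10.45
eef_pos: [0.5373, -0.0165, 0.1221]
tcp_rot: [1.0, 0.015, 0.0, 0.0]
contact_force: [-0.4, -0.4, 5.6]
opening: -0.002
finger_force: 3.2
```

```bash
python3 -m crank '[[0,0,0.1,0,0,0],[0,0,0.1,0,0,0]]'; python3 -m crank '[[0,0,0.1,0,0,0],[0,0,0.1,0,0,0]]'
```

```text
time: 10.65
eef_pos: [0.5374, -0.0165, 0.122]
tcp_rot: [1.0, 0.015, -0.0, 0.0]
contact_force: [-2.6, -0.8, 11.5]
opening: -0.002
finger_force: 5.4
time: 10.85
eef_pos: [0.5374, -0.0164, 0.122]
tcp_rot: [1.0, 0.015, -0.0, 0.0]
contact_force: [-5.1, 0.8, 15.7]
opening: -0.002
finger_force: 7.5
```

The head is on its collar: stalled at z = 0.122 with the force rising. I lift clear and check.

```bash
python3 -m crank '[[0,0,-0.5,0,0,0],[0,0,-2,0,0,0],[0,0,-5,0,0,0],[0,0,-9,0,0,0],[0,0,-13,0,0,0],[0,4,-13,0,0,0],[0,8,-13,0,0,0],[0,12,-13,0,0,0],[0,13.5,-13,0,0,0],[0,13.5,-13,0,0,0]]';python3 -m crank '[[0,0,0,0,0,0],[0,0,0,0,0,0]]'; python3 - <<'E'
from fit import *
im,d,i=grab("wrist");w=cloud(d,i);z=w[...,2];a=im.astype(int)
b=(w[...,0]>.51)&(w[...,0]<.56)&(w[...,1]>-.045)&(w[...,1]<.03)
t=comp(b&(a.max(-1)<75)&(z>.09)); print("pad z",np.percentile(w[t][:,2],[50,80,95]))
st=comp((a.min(-1)>180)&(z>.036)&(z<.052)); rep("strip",w[st]); print("end y",np.percentile(w[st][:,1],1))
im2,_,_=grab("scene");im3,_,_=grab("side")
c=[cv2.resize(x,(390,390),interpolation=cv2.INTER_CUBIC) for x in(im2[165:265,265:365],im3[165:265,275:375])]
cv2.imwrite("pics/end.png",np.hstack(c))
E
```

```text
time: 11.85
eef_pos: [0.5407, -0.1526, 0.2489]
tcp_rot: [1.0, 0.013, -0.001, -0.0]
contact_force: [0.8, 0.1, -1.2]
opening: -0.0
finger_force: 0.0
time: 12.05
eef_pos: [0.541, -0.1498, 0.2491]
tcp_rot: [1.0, 0.016, -0.0, -0.0]
contact_force: [0.2, 0.0, -0.1]
opening: -0.003
finger_force: 0.0
pad z [0.12132072 0.12166966 0.12196513]
strip 3164 z [0.0402 0.0413 0.0422] c [536.3 -66.9] size [50.8 77.8] ang 2.31
end y -0.10515932747441697
```

View pics/end.png

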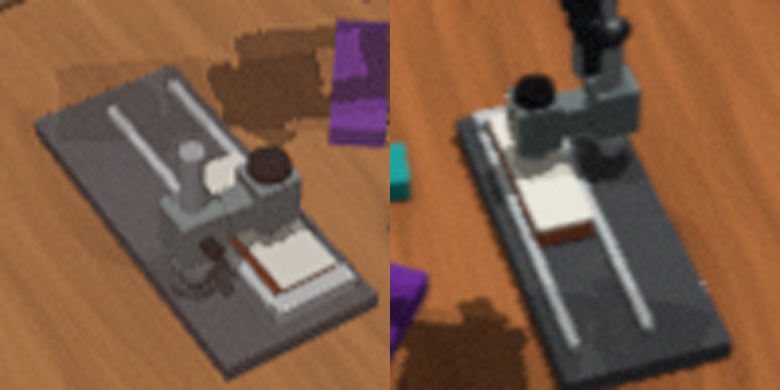

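The head is down on its collar (pad top at 0.122), the strip lies flat against the stop, crop (310,275), and the robot is clear.

```bash
python3 -c "
from plant import ctrl
print(ctrl.sign_off())"
```

```text
the job is handed in; nothing more can be done
None
```

The strip is flat against the end stop and the gauge's head is down on its collar. The robot stayed clear of the tile stack, hammer and pot, and the job was handed in at about 12 s, with no verdict returned.

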